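Clear the half-lap and hold the chisel ready for the next paring cut

TASK

The half-lap on the end of the pale rail is being pared. Pick up the brown scraper block on the rail, wipe all three loose chips off the lap with it (with the block, not the fingers) and lay the block aside, clear of the lap. Then draw the chisel out of the tool block without disturbing the two screwdrivers, tip it to about 45 degrees, handle back towards the rail's free end and the edge level and pointing at the shoulder, and finish still holding it like that, with its edge a few centimetres above the middle of the lap and touching nothing.

Things in the scene. Friction and masses are not known exactly. Their poses are not given: they have to be found in the camera images.
- lap_board: The work: a pale wooden rail, 260 x 90 mm, flat and fixed on the table right of the rip fence, a half-lap (step) cut in its near end. Origin: underside (z = 0), below the lap's centre; x along the rail from the free near end to the far end (ahead and to the left), y across to the left, z up. Full thickness 30 mm from x = 50 (the shoulder) to 210 mm.
- lap_center (a point): Centre of the lap's cheek (the lowered flat), on its surface, 15 mm above the table; axes as the rail's. The cheek spans rail x = -50 mm (free end) to +50 mm (the shoulder, a 15 mm step up), y = -45 to +45 mm. The rip fence to the left is 67 mm high, its right face at world y = 0.127.
- block: Scraper block: a reddish-brown hardwood offcut, 30 x 229 x 50 mm, about 0.17 kg, standing loose on its long edge, roughly crosswise, on the full-thickness part of the rail: 30 mm thick along the rail (its z), 229 mm long (its y, level), 50 mm high (its x, up or down). Grip it from above across the 30 mm. Origin: centre of one broad side.
- block_center (a point): Middle of the scraper block: 25 mm above whatever it stands on.
- chip_a: A loose light-brown chip of wood, 26 x 13 x 6 mm, 10 g, lying on the lap's cheek. Origin: centre of its underside.
- chip_b: A second loose chip, same size. Origin: centre of its underside.
- chip_c: A third loose chip, same size. Origin: centre of its underside.
- rack: Tool block: dark wood, 64 (x) x 190 (y) x 70 mm high, fixed on the saw table left of the fence. Origin: centre of its underside. Openings in a row along its y: chisel slot at y = -60 mm, red screwdriver's hole at y = +20, black one's at +68; the screwdrivers stand in it, 28 mm handles up, tops about 230 and 185 mm above the table, and stay there.
- rack_slot (a point): Mouth of the chisel's slot in the tool block's top, 70 mm above the table. The slot measures 10.5 mm (rack x) by 26.5 mm (rack y) and is 60 mm deep.
- chisel: Bench chisel, 255 mm long, about 0.21 kg, standing edge down in its slot, edge 10 mm above the table. y runs from edge to handle (up at the start), x along the edge's width (along rack y at the start), z across its thickness. Origin: 128 mm from the edge, 16 mm off the centre line (which is at z = +16 mm). Blade 24 x 8 mm, 138 mm long; then a round handle, 30 mm thick, 118 mm long.
- chisel_edge (a point): Middle of the chisel's cutting edge. Axes as the chisel's.
- chisel_butt (a point): Butt end of the chisel's handle, on the centre line, 255 mm from the edge, 265 mm above the table at the start.
- driver_red: Red screwdriver in the tool block; leave it alone.
- driver_black: Black screwdriver in the tool block; leave it alone.

How it is judged:
On the way, in this order (a step that is already met when the one before it is completed fails the run):
1. all three chips are off the lap, lower than its cheek, while the block is still held (height (world z) of each of chip_a, chip_b, chip_c below 0.0115 m and contact force between the fingers and block above 0.5 N), for 0.1 s.
2. the block is let go and lies level and still, on the table or on the full-thickness part of the rail, its centre more than 70 mm from the lap's centre (contact force between the fingers and block below 0.1 N and linear speed of block below 0.02 m/s and horizontal distance between block_center and lap_center above 0.07 m and (height (world z) of block_center below 0.0275 m or height (world z) of block_center above 0.0425 m) and height (world z) of block_center below 0.058 m and angle between block's own y axis and vertical between 1.45 and 1.69 rad), for 0.2 s.
3. the chisel is drawn out: its edge is above the top of the tool block (height (world z) of chisel_edge above 0.073 m and contact force between the fingers and chisel above 2 N), for 0.1 s.
At the end, for the whole second after the job is handed in: Chisel held still, 32 to 58 deg from vertical, butt up and beyond the rail's free end, edge within 20 deg of crosswise, within 35 mm of the lap's centre and 7 to 70 mm above the cheek, touching nothing else; chips off the lap; block released, level, at rest, its centre over 70 mm from the lap's (all of step 2 and height (world z) of each of chip_a, chip_b, chip_c below 0.0115 m and angle between chisel's own y axis and vertical between 0.56 and 1.01 rad and angle between the x axis of chisel and the y axis of lap_board, either way round below 0.35 rad and x of chisel_butt in the frame of lap_board below -0.08 m and horizontal distance between chisel_edge and lap_center below 0.035 m and z of chisel_edge in the frame of lap_board between 0.022 and 0.085 m and contact force between the fingers and chisel above 2 N and linear speed of chisel below 0.03 m/s and contact force between chisel and rack below 0.1 N and contact force between chisel and lap_board below 0.1 N and contact force between chisel and block below 0.1 N); the arm keeps its last pose, push and grip.
It fails at once if the fingers push a chip (more than 1 N) (contact force between the fingers and chip_a above 1 N or contact force between the fingers and chip_b above 1 N or contact force between the fingers and chip_c above 1 N).
It fails at once if the chisel's edge knocks against the rail (more than 3 N) (contact force between chisel and lap_board above 3 N).
It fails at once if a screwdriver is disturbed (moved more than 25 mm) (distance of any of driver_red, driver_black from where it was at the start of the episode above 0.025 m).
It also fails if it takes over 56 s, if anything falls off the work surface, if the arm or the gripper's body presses on something with over 40 N, if the wrist force passes 120 N, or if a joint passes its speed limit or range.

ROBOT

A 6-joint arm with a two-finger parallel gripper is mounted at the origin on a cart in front of the work surface, level with it; the furniture and walls round the work are solid. World frame = base frame: x ahead of the robot, y to its left, z up, the work surface at z = 0. Lengths are in m, angles in rad, forces in N, time in s.
With the tool pointing down it reaches from about 0.275 to 0.75 m from the base axis. Payload 10.2 kg.
Tool frame: the origin (TCP) lies between the finger pads; the fingertips stand 22 mm ahead of it and the grasp point (between the pads) lies 3 mm ahead of it; z points along the fingers, y is the line along which they close (so a half turn about z gives the same grasp; the last joint's range is limited). The gripper opens to 88 mm and grips with 3 to 60 N. Pads are 18 mm wide; open, the fingers measure 123 mm over their backs; the gripper's body (75 mm by 187 mm) begins 45 mm behind the grasp point.
Start: joints at [0.993, 0.313, 1.498, -0, 1.331, -0.223], TCP at [0.182, 0.492, 0.261] pointing down, gripper open.
Joint ranges: [-2.94, 2.94], [-0.97, 2.17], [0.19, 2.56], [-1.23, 4.37], [0.02, 3.11], [-2.88, 2.88]. Speed limits (rad/s): [2.39, 2.39, 3.01, 3.14, 3.14, 3.14].

INTERFACE

Orientations are given as a unit quaternion [w, x, y, z].
In Python, from plant import observe, read_camera, job gives the robot as it stands. The module is installed in compiled form; this text tells all that it offers.
- The arm moves only by the tool play_rows, never from a script. Its argument "steps" is a list that holds one entry, the list of rows, each a list of 7 numbers: the opening, from 0 (shut) to 1 (fully open), then the shift along the tool's x, y, z in parts of the range, where 1.0 means 50 cm, then the turn, a rotation vector about the tool's x, y, z in fractions of the full range, 1 being 360 degrees. A call has 1 to 10 rows; each row is the pose to reach, as a shift and turn from the pose commanded when the call began, along the tool's axes at that moment; what a row does not reach only later rows make up. A row lasts 1/10 s, in which the tool goes at most 50 mm and 8.59 degrees, less where a joint would pass 70% of its speed; a pose out of reach is approached as far as the arm can. A shift or turn number past 1, either way, is cut back to 1. A call with a gripper value outside its range is refused whole. The fingers move at their own pace and stop on an object; "newtons" is the grip in N (left out, the last holds). Time passes only in rows, so rows that repeat a pose let the fingers close. It gives the time, the measured TCP pose, the force, the opening and the grip force at its end, in the units of the state.
- observe(): the state, without advancing time (a new reading comes with each control period).
- read_camera(name): name is "scene" or "top" or "wrist"; returns a dict with "img" (420x560x3 uint8, blue, green, red), "z_map" (420x560 float32, m along the optical axis (not along the pixel's ray), 0 where there is no reading), "K" (3x3 intrinsics, pixels), "dist" ([k1, k2, p1, p2, k3] as OpenCV has them; the pictures are not rectified), "R" (3x3) and "t" (3): a world point X has camera coordinates R X + t; the wrist camera has in their place "mount" (4x4, takes a point from camera to tool coordinates, whose origin is the TCP and whose axes are the flange's). Camera axes: x right, y down, z forward; pixel columns grow to the right and rows downward; lengths in m; the calibration is good to about 2 mm. A picture is of the moment at which its call begins: read the wrist's pose just before it.
- job.finish_job(): hands the job in; it is judged then, once.
The state is a dict: "time": time; "joint_positions": joint angles; "qd": joint speeds; "joint_efforts": joint torques, N m; "eef_pos": TCP position; "tcp_rot": TCP orientation; "wrist_force": force on the tool from outside, world axes, zero at the start; "torque": the same for the moment, N m; "finger_gap": finger opening in m; "grip_force": force on a finger pad.
Only numpy, scipy, OpenCV 4.12 (cv2) and the standard library are available. Lean on these libraries where they do the work, as an engineer would, in place of code of your own. Each camera call takes 0.05 s, during which the arm holds its last target. There are 200 camera calls.

## Working session

There is one attempt and no reset: what is moved stays moved. The work goes in short steps, Python scripts to look and compute and a tool call to move; the robot and the scene stay as the last step left them, time stands still between calls to the robot, and variables do not carry over. Pictures are saved under pics/ and viewed, at most 13 in all, crops included, and the job is handed in when it is done.

Besides the shell and the picture viewer there is one more tool, called after ">>>" by a JSON object that holds its "op" and its "data". play_rows: Moves the arm, as the interface text tells. Its arguments: {"type":"object","properties":{"steps":{"type":"array"},"newtons":{"type":"number"}},"required":["steps"]}

```bash
mkdir -p pics
cat > h.py <<'E'
import numpy as np, cv2, pickle
from plant import observe, read_camera, job
from scipy.spatial.transform import Rotation as Ro
def grab(n):
    s=observe(); c=read_camera(n)
    if 'mount' in c:
        q=s['tcp_rot']; T=np.eye(4); T[:3,:3]=Ro.from_quat([q[1],q[2],q[3],q[0]]).as_matrix(); T[:3,3]=s['eef_pos']
        W=T@np.array(c['mount']); c['R']=W[:3,:3].T; c['t']=-c['R']@W[:3,3]
    c={k:np.array(v) for k,v in c.items()}
    return c
def rays(c,px):
    u=cv2.undistortPoints(np.array(px,float).reshape(-1,1,2),c['K'],c['dist']).reshape(-1,2)
    d=np.c_[u,np.ones(len(u))]@c['R']; return -c['R'].T@c['t'], d
def onplane(c,px,z):
    o,d=rays(c,px); return o+d*((z-o[2])/d[:,2])[:,None]
def cloud(c):
    h,w=c['z_map'].shape; v,u=np.mgrid[:h,:w]
    o,d=rays(c,np.c_[u.ravel(),v.ravel()]); return (o+d*c['z_map'].ravel()[:,None]).reshape(h,w,3)
def proj(c,P):
    return cv2.projectPoints(np.array(P,float).reshape(-1,3),cv2.Rodrigues(c['R'])[0],c['t'],c['K'],c['dist'])[0].reshape(-1,2)
E
python3 - <<'E'
from h import *
d={n:grab(n) for n in('scene','top','wrist')}
pickle.dump(d,open('c0.pkl','wb'))
cv2.imwrite('pics/top0.png',d['top']['img']);cv2.imwrite('pics/scene0.png',d['scene']['img'])
cv2.imwrite('pics/wrist0.png',d['wrist']['img'])
for n,c in d.items(): print(n,-c['R'].T@c['t'],c['R'][2])
print(observe())
E
```

```text
scene [-0.12292881 -0.40292242  0.69781556] [ 0.65521109  0.55252878 -0.51517995]
top [0.46081293 0.1470515  1.11775752] [ 0.10964198  0.0213219  -0.99374243]
wrist [0.10646673 0.52058037 0.38257746] [ 0.29133354 -0.10993193 -0.95028403]
{'time': 0.15, 'joint_positions': array([ 9.92598506e-01,  3.13318596e-01,  1.49823377e+00,  7.28480326e-06,
        1.33097739e+00, -2.23425860e-01]), 'qd': array([ 0.00046695, -0.00262418, -0.00242378, -0.0016775 , -0.00046544,
        0.00073564]), 'joint_efforts': array([ 1.52277560e-03, -4.02296054e+01, -2.52318263e+01,  6.94979704e-02,
        3.43646051e-02, -9.68440031e-05]), 'eef_pos': array([0.18231068, 0.492168  , 0.26030484]), 'tcp_rot': array([-1.86070444e-04,  1.76458012e-01,  9.84308057e-01, -4.30036460e-04]), 'wrist_force': array([ 0.31147657, -0.99629924,  0.36562921]), 'torque': array([-0.01489007,  0.0066002 ,  0.0283837 ]), 'grip_force': 0.0, 'finger_gap': 0.08823940219520231}
```

View pics/top0.png

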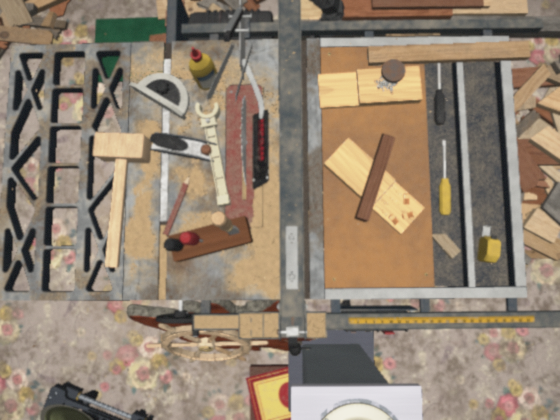

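View pics/scene0.png

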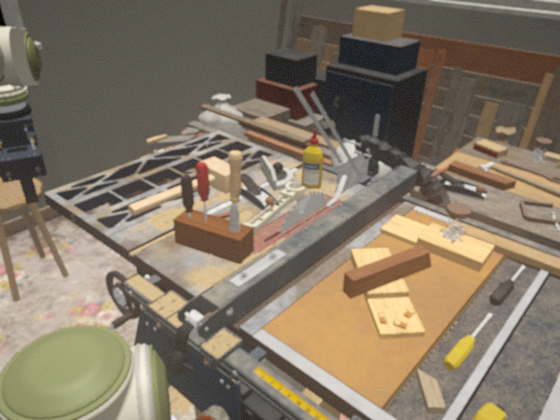

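The top view shows the rail from about (340,150) to (410,220), the block across it at (375,178) and the chips near (400,210). The rack is at (212,240) with the chisel's pale handle at (218,218). In the scene view the rack is at (213,235) and the chisel at (235,180).

Run:
```python
from h import *
d=pickle.load(open('c0.pkl','rb'))
def rect(P):
    r=cv2.minAreaRect(P[:,:2].astype(np.float32)*1000); return np.round(r[0],1),np.round(r[1],1),round(r[2],1)
for n in('top','scene'):
    c=d[n]; W=cloud(c); c['W']=W; hsv=cv2.cvtColor(c['img'],cv2.COLOR_BGR2HSV).astype(int)
    Z=W[...,2]; X=W[...,0];Y=W[...,1]
    reg=(X>.3)&(X<.75)&(Y<.1)&(Y>-.2)
    if n=='top': print('table z',np.median(Z[reg&(np.abs(Z)<.008)]))
    def comp(m,lab,mn=15):
        k,L,st,_=cv2.connectedComponentsWithStats(m.astype(np.uint8))
        for i in range(1,k):
            if st[i,4]>=mn:
                P=W[L==i]; print(n,lab,st[i],rect(P),'z',np.round(np.percentile(P[:,2],[5,50,95]),4))
    comp(reg&(Z>.055),'block',40)
    comp(reg&(Z>.024)&(Z<.04),'rail30',40)
    comp(reg&(Z>.0105)&(Z<.04)&(hsv[...,2]>150)&(hsv[...,1]<140),'rail',40)
    r2=(Y>.17)&(Y<.6)&(X>.2)&(X<.5)
    comp(r2&(Z>.055)&(Z<.085),'rack',40)
    comp(r2&(Z>.13),'tools',10)
    print(n,'hsv block',[hsv[p] for p in ([(178,375),(190,400),(210,395),(200,330)] if n=='top' else [(272,390),(310,385),(320,400),(330,330)])])
c=d['top'];a=cv2.resize(c['img'][130:240,315:435],None,fx=5,fy=5,interpolation=cv2.INTER_CUBIC)
cv2.imwrite('pics/topcrop.png',a)
```

```text
table z 0.0004958952937194061
top block [ 355  136   40   85 1192] (array([651.7, -47.7]), array([ 31.4, 212.4]), 69.9) z [0.0703 0.08   0.0832]
top rail30 [ 324  141   50   55 1463] (array([686.9,  -2.9]), array([123.5,  89.8]), 46.8) z [0.0268 0.0304 0.0338]
top rail30 [374 171  22  33 242] (array([634.3, -66.4]), array([33.5, 80.9]), 47.0) z [0.0278 0.0303 0.0333]
top rail [ 324  141   49   55 1473] (array([686.7,  -2.8]), array([123.7,  88.9]), 46.5) z [0.0267 0.0304 0.0338]
top rail [ 373  171   52   63 1636] (array([596.6, -99.5]), array([132.7,  92.1]), 47.6) z [0.0123 0.0163 0.0308]
top rail [315 313  11  11  76] (array([313.1,  86.5]), array([24.8, 24.4]), 1.0) z [0.0107 0.0128 0.0162]
top rack [172 242  75  20 631] (array([492.5, 352.6]), array([ 32.9, 176.4]), 14.6) z [0.0669 0.0709 0.0745]
top rack [279 242   7  96 494] (array([386.7, 177.7]), array([ 14.4, 222.6]), 89.6) z [0.0615 0.065  0.0685]
top tools [164 239  35  12 242] (array([489.4, 393.6]), array([71.5, 21.1]), 90.0) z [0.1409 0.1792 0.2255]
top tools [  35  381   78   39 1784] (array([227.4, 513.2]), array([13
[... 903 characters left out ...]
226.4]), 88.8) z [0.0562 0.0631 0.0663]
scene tools [ 15  27  27  60 796] (array([227.7, 444.6]), array([89.4, 12.2]), 55.2) z [0.453  0.4932 0.5318]
scene tools [ 20  86  12  32 193] (array([209.4, 473. ]), array([48.8, 13.5]), 57.7) z [0.3918 0.4193 0.4381]
scene tools [ 25 123  13  26 157] (array([219.4, 519.9]), array([90.7, 12.5]), 63.5) z [0.31   0.3256 0.3446]
scene tools [196 163  10  39 252] (array([494.8, 365.7]), array([10.3, 23.2]), 0.6) z [0.1401 0.1851 0.2213]
scene tools [181 175  13  23 231] (array([489.4, 411.1]), array([21.3, 26.7]), 4.5) z [0.1332 0.1577 0.1784]
scene hsv block [array([ 14, 131, 123]), array([ 20,  91, 255]), array([ 19,  97, 254]), array([ 17, 133, 214])]
```

View pics/topcrop.png

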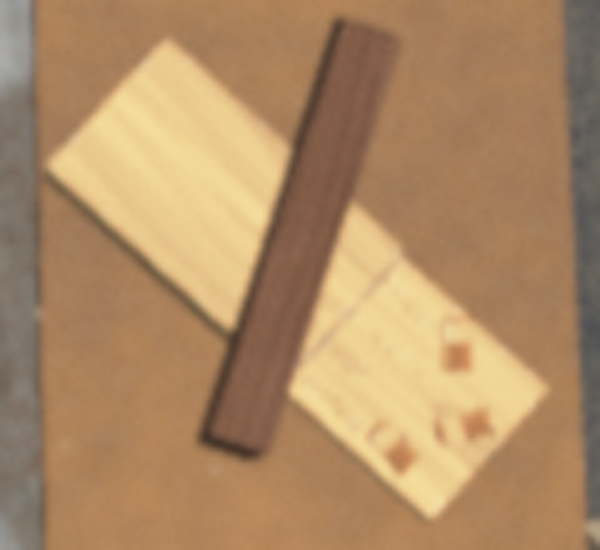

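View pics/wrist0.png

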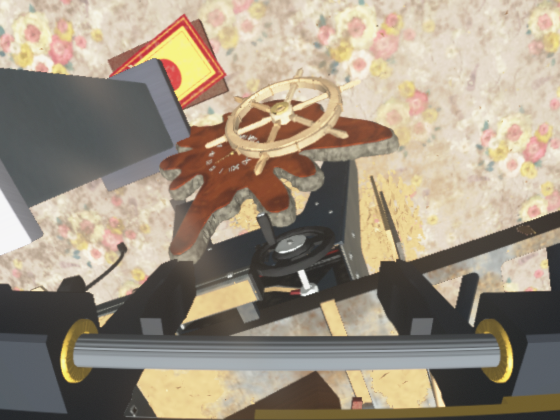

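The crop shows chips at crop pixels (457,350), (398,452) and (475,425), the shoulder line from (400,258) to (300,365), and the block clear of the lap. The wrist camera sees only the floor, cart and table edge for now.

```bash
cat >> h.py <<'E'
def pose():
    s=observe(); q=s['tcp_rot']; return np.array(s['eef_pos']),Ro.from_quat([q[1],q[2],q[3],q[0]])
def row(p,R,frm=None):
    p0,R0=frm or pose(); return np.round(R0.inv().apply(np.array(p)-p0)*100,2), np.round((R0.inv()*R).as_rotvec(degrees=True),2)
def tool(ydir,zdir=(0,0,-1)):
    z=np.array(zdir,float);z/=np.linalg.norm(z);y=np.array(ydir,float);y-=z*(y@z);y/=np.linalg.norm(y)
    return Ro.from_matrix(np.c_[np.cross(y,z),y,z])
E
python3 - <<'E'
from h import *
d=pickle.load(open('c0.pkl','rb'))
for n in('top','scene'):
    c=d[n]; W=cloud(c); hsv=cv2.cvtColor(c['img'],cv2.COLOR_BGR2HSV).astype(int)
    Z=W[...,2]; X=W[...,0];Y=W[...,1]
    reg=(X>.48)&(X<.78)&(Y<.085)&(Y>-.2)
    m=reg&(Z>.0105)&(Z<.034)&(hsv[...,2]>180)&(hsv[...,1]<140)
    r=cv2.minAreaRect((W[m][:,:2]*1000).astype(np.float32)); print(n,'rail',r)
    th=np.radians(47); ex=np.array([np.cos(th),np.sin(th)]); ey=np.array([-ex[1],ex[0]])
    # rail axis by edges
    P=W[m][:,:2]; a=P@ex;b=P@ey
    print(' along',np.percentile(a,[.2,99.8]),'across',np.percentile(b,[.5,99.5]))
    bins=[(lo,np.percentile(b[(a>lo)&(a<lo+.02)],[1,99])) for lo in np.arange(a.min()+.01,a.max()-.02,.02) if ((a>lo)&(a<lo+.02)).sum()>20]
    for lo,q in bins: print('  %.3f %s'%(lo,q.round(4)))
    # chips
    L=reg&(a.min()<=W[...,:2]@ex)&(W[...,:2]@ex<a.min()+.1)
    m2=cv2.morphologyEx(m.astype(np.uint8),cv2.MORPH_CLOSE,np.ones((9,9)))
    cm=(m2>0)&((hsv[...,1]>125)|(hsv[...,2]<200))&(Z<.03)
    k,Lb,st,ce=cv2.connectedComponentsWithStats(cm.astype(np.uint8))
    for i in range(1,k):
        if st[i,4]>5: print(' chip',st[i],onplane(c,ce[i:i+1],.021)[0].round(4))
    # chisel handle
    mm=(X>.4)&(X<.6)&(Y>.24)&(Y<.36)&(Z>.16)
    k,Lb,st,ce=cv2.connectedComponentsWithStats(mm.astype(np.uint8))
    for i in range(1,k):
        if st[i,4]>5:
            P=W[Lb==i]; print(' chisel',st[i],P.mean(0).round(4),P[:,2].max(),P.min(0).round(4),P.max(0).round(4))
            if n=='scene':
                for z in(.17,.2,.23,.25): q=P[abs(P[:,2]-z)<.01]; print('   z',z,q.mean(0).round(4),len(q))
            T=P[P[:,2]>.255]; print('   top',len(T),T.mean(0))
    rk=(X>.4)&(X<.6)&(Y>.2)&(Y<.5)&(Z>.062)&(Z<.076)
    P=W[rk]; print(' rack',cv2.minAreaRect((P[:,:2]*1000).astype(np.float32)),np.median(P[:,2]))
c=d['top'];s=d['scene']
a=cv2.resize(c['img'][200:265,160:260],None,fx=6,fy=6,interpolation=cv2.INTER_CUBIC)
b=cv2.resize(s['img'][140:270,165:265],None,fx=3,fy=3,interpolation=cv2.INTER_CUBIC)
b2=np.zeros((390,200+0,3),np.uint8); 
cv2.imwrite('pics/rack.png',np.hstack([cv2.resize(a,(480,312)),cv2.resize(b,(240,312))]))
E
```

```text
top rail ((640.5625610351562, -53.16844177246094), (260.2235107421875, 91.2457275390625), 46.765052795410156)
 along [0.26853802 0.52775122] across [-0.54887527 -0.45964571]
  0.278 [-0.5482 -0.4598]
  0.298 [-0.5483 -0.4595]
  0.318 [-0.5476 -0.4595]
  0.338 [-0.5486 -0.46  ]
  0.358 [-0.5488 -0.4619]
  0.378 [-0.5488 -0.4976]
  0.398 [-0.5486 -0.4603]
  0.418 [-0.528  -0.4603]
  0.438 [-0.5463 -0.4604]
  0.458 [-0.547  -0.4605]
  0.478 [-0.5477 -0.4607]
  0.498 [-0.5471 -0.4609]
 chip [404 199   5   5  23] [ 0.5987 -0.1323  0.021 ]
 chip [408 212   5   6  20] [ 0.5648 -0.14    0.021 ]
 chip [393 219   5   5  19] [ 0.5493 -0.1024  0.021 ]
 chisel [211 211  21  20 286] [0.5354 0.293  0.2436] 0.26828386411245886 [0.5201 0.2816 0.1682] [0.5532 0.3105 0.2683]
   top 181 [0.53860952 0.29571708 0.26305486]
 chisel [190 233   9  10  64] [0.5037 0.3579 0.1962] 0.22448809952664706 [0.4954 0.3559 0.1611] [0.5126 0.3599 0.2245]
   top 0 [nan nan nan]
 rack ((509.346435546875, 350.55609130859375), (64.59838104248047, 188.79449462890625), 14.552484512329102) 0.07101899129793643
scene rail ((641.
[... 870 characters left out ...]
 [0.5281 0.287  0.1708] 77
   z 0.2 [0.5303 0.2877 0.1996] 101
   z 0.23 [0.5322 0.2883 0.2301] 90
   z 0.25 [0.5331 0.2878 0.2501] 118
   top 85 [0.53645592 0.2913796  0.26038342]
 chisel [201 165   9  26 163] [0.5033 0.3567 0.1909] 0.2222719486051457 [0.4933 0.3513 0.1602] [0.5163 0.3599 0.2223]
   z 0.17 [0.5036 0.3567 0.1702] 54
   z 0.2 [0.5032 0.3566 0.2008] 55
   z 0.23 [0.5032 0.3578 0.2215] 5
   z 0.25 [nan nan nan] 0
   top 0 [nan nan nan]
 rack ((509.4588928222656, 350.5531921386719), (70.47891235351562, 195.6602020263672), 13.914287567138672) 0.0691538634104627<stdin>:30: RuntimeWarning: Mean of empty slice.
  ret = um.true_divide(
<stdin>:29: RuntimeWarning: Mean of empty slice.
```

View pics/rack.png

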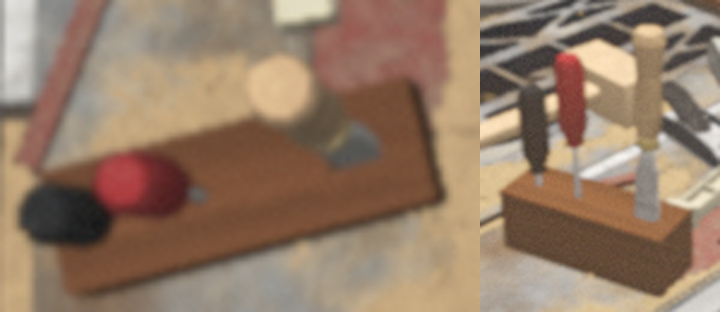

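Run:
```python
from h import *
y=(np.cos(np.radians(70)),np.sin(np.radians(70)),0)
print(row([.42,.19,.34],tool(y)),row([.652,-.048,.2],tool(y)))
```

```text
(array([-32.78, -20.09,  -7.96]), array([-0.05, -0.01, -0.33])) (array([-62.81, -34.33,   6.05]), array([-0.05, -0.01, -0.33]))
```

The rows are not in the units I measure in: shifts go in shares of 50 cm and turns go in shares of 360 degrees. I convert before sending: -40 cm / 50 = -0.8, -36 cm / 50 = -0.72, -0.3 degrees / 360 = -0.0008.

>>> {"op": "play_rows", "data": {"steps": [[[1, -0.08, -0.04, -0.16, 0, 0, -0.0008], [1, -0.16, -0.09, -0.16, 0, 0, -0.0008], [1, -0.24, -0.14, -0.16, 0, 0, -0.0008], [1, -0.32, -0.19, -0.16, 0, 0, -0.0008], [1, -0.4, -0.24, -0.16, 0, 0, -0.0008], [1, -0.48, -0.29, -0.16, 0, 0, -0.0008], [1, -0.56, -0.34, -0.16, 0, 0, -0.0008], [1, -0.64, -0.39, -0.16, 0, 0, -0.0008], [1, -0.72, -0.43, -0.14, 0, 0, -0.0008], [1, -0.8, -0.47, -0.12, 0, 0, -0.0008]]]}}

```text
time: 1.15
eef_pos: [0.4769, 0.131, 0.3207]
tcp_rot: [0.0, 0.174, 0.985, 0.0]
wrist_force: [0.4, 0.8, -0.6]
finger_gap: 0.0882
grip_force: 0.0
```

Run:
```python
from h import *
y=(np.cos(np.radians(70)),np.sin(np.radians(70)),0)
print(pose()[0],observe()['joint_positions'].round(3),row([.652,-.048,.2],tool(y)))
```

```text
[0.47691773 0.1310233  0.32067284] [ 0.031  0.207  1.479  0.     1.455 -1.19 ] (array([-22.58, -10.81,  12.08]), array([ 0.02,  0.04, -0.06]))
```

Converted, -22.6 cm / 50 = -0.452, -20 cm / 50 = -0.4.

>>> {"op": "play_rows", "data": {"steps": [[[1, -0.08, -0.04, 0.04, 0, 0, 0], [1, -0.16, -0.08, 0.08, 0, 0, 0], [1, -0.24, -0.12, 0.12, 0, 0, 0], [1, -0.32, -0.16, 0.16, 0, 0, 0], [1, -0.4, -0.19, 0.2, 0, 0, 0], [1, -0.452, -0.216, 0.24, 0, 0, 0], [1, -0.452, -0.216, 0.24, 0, 0, 0], [1, -0.452, -0.216, 0.24, 0, 0, 0]]]}}

```text
time: 1.95
eef_pos: [0.651, -0.0458, 0.2002]
tcp_rot: [-0.001, 0.174, 0.985, 0.0]
wrist_force: [-0.1, 0.2, 0.4]
finger_gap: 0.0881
grip_force: 0.0
```

Run:
```python
from h import *
c=grab('wrist'); pickle.dump(c,open('w1.pkl','wb')); cv2.imwrite('pics/w1.png',c['img'])
p,R=pose(); print(p)
W=cloud(c); Z=W[...,2]
m=(Z>.07)&(Z<.09)&(W[...,0]>.5)&(W[...,1]<.08)
print(m.sum(),cv2.minAreaRect((W[m][:,:2]*1000).astype(np.float32)),np.median(Z[m]))
lap=(Z>.011)&(Z<.024)&(W[...,0]>.5)&(W[...,0]<.66)&(W[...,1]<0.0)
P=W[lap];print(len(P),np.median(P[:,2]),cv2.minAreaRect((P[:,:2]*1000).astype(np.float32)))
```

```text
[ 0.65095918 -0.04528727  0.20125916]
10703 ((653.1235961914062, -48.94668197631836), (30.297340393066406, 210.75942993164062), 70.53876495361328) 0.07838634447832518
10713 0.013615196527529017 ((608.5814819335938, -89.80858612060547), (162.22833251953125, 90.20262145996094), 46.71613693237305)
```

View pics/w1.png

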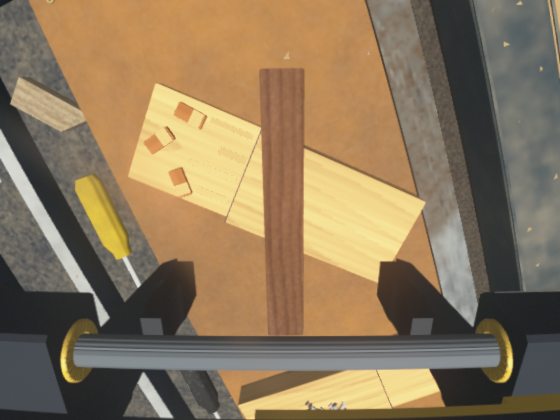

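The wrist view shows the block spanning (282,70) to (285,335), centred between the fingers. The chips are at (190,115), (159,140) and (179,181), all on the free-end half of the lap. I'll descend 126 mm and grip.

Converted, 12.6 cm / 50 = 0.252, 11 cm / 50 = 0.22, -0.5 degrees / 360 = -0.0014.

>>> {"op": "play_rows", "data": {"steps": [[[1, -0.006, -0.006, 0.08, 0, 0, -0.0014], [1, -0.006, -0.006, 0.16, 0, 0, -0.0014], [1, -0.006, -0.006, 0.22, 0, 0, -0.0014], [1, -0.006, -0.006, 0.252, 0, 0, -0.0014], [1, -0.006, -0.006, 0.252, 0, 0, -0.0014], [0, -0.006, -0.006, 0.252, 0, 0, -0.0014], [0, -0.006, -0.006, 0.252, 0, 0, -0.0014], [0, -0.006, -0.006, 0.252, 0, 0, -0.0014], [0, -0.006, -0.006, 0.252, 0, 0, -0.0014], [0, -0.006, -0.006, 0.252, 0, 0, -0.0014]]], "newtons": 40}}

```text
time: 3.0
eef_pos: [0.6531, -0.0498, 0.0752]
tcp_rot: [0.0, 0.17, 0.986, -0.0]
wrist_force: [0.5, -0.6, -0.1]
finger_gap: 0.0502
grip_force: 0.0
```

```bash
cat >> h.py <<'E'
th=np.radians(46.75); ex=np.array([np.cos(th),np.sin(th),0]); ey=np.array([-ex[1],ex[0],0]); lap=np.array([.586,-.1115,0])
E
python3 - <<'E'
from h import *
s=observe();print(s['finger_gap'],s['grip_force'],s['wrist_force'],pose()[0])
R=tool(ex)
p,_=pose(); z0=p[2]
for x,z in((80,.12),(33,.12),(33,z0-.0135),(-65,z0-.0135)):
    print(x,row([*(lap+ex*x/1000)[:2],z],R))
E
```

```text
0.05020223237875687 0.0 [ 0.48753647 -0.60263542 -0.12984746] [ 0.65311675 -0.04981494  0.07515996]
80 (array([ 1.04, -0.73, -4.48]), array([1.000e-02, 4.000e-02, 2.372e+01]))
33 (array([ 2.93, -5.04, -4.49]), array([1.000e-02, 4.000e-02, 2.372e+01]))
33 (array([ 2.94, -5.04,  1.35]), array([1.000e-02, 4.000e-02, 2.372e+01]))
-65 (array([  6.88, -14.01,   1.34]), array([1.000e-02, 4.000e-02, 2.372e+01]))
```

Converted, -4.5 cm / 50 = -0.09.

>>> {"op": "play_rows", "data": {"steps": [[[0, 0, 0, 0, 0, 0, 0], [0, 0, 0, 0, 0, 0, 0], [0, 0, 0, 0, 0, 0, 0], [0, 0, 0, 0, 0, 0, 0], [0, 0, 0, 0, 0, 0, 0], [0, 0, 0, -0.09, 0, 0, 0]]]}}

```text
time: 3.6
eef_pos: [0.6501, -0.0492, 0.1141]
tcp_rot: [-0.006, 0.17, 0.985, 0.0]
wrist_force: [0.4, 0.3, -2.5]
finger_gap: 0.0296
grip_force: 40.0
```

Run:
```python
from h import *
s=observe();print(s['finger_gap'],s['grip_force'],s['wrist_force'],pose()[0])
R=tool(ex)
p,_=pose(); z0=.075
for x,z in((33,.12),(33,z0-.0135),(-65,z0-.0135)):
    print(x,row([*(lap+ex*x/1000)[:2],z],R))
```

```text
0.02961779184542659 39.99703927896917 [ 0.43540061  0.25415159 -2.46404705] [ 0.65013352 -0.04916579  0.114126  ]
33 (array([ 2.64, -5.  , -0.55]), array([-0.21, -0.68, 23.71]))
33 (array([ 2.57, -4.99,  5.3 ]), array([-0.21, -0.68, 23.71]))
-65 (array([  6.51, -13.96,   5.36]), array([-0.21, -0.68, 23.71]))
```

Converted, -5 cm / 50 = -0.1, -4 cm / 50 = -0.08, 23.7 degrees / 360 = 0.0658.

>>> {"op": "play_rows", "data": {"steps": [[[0, 0.02, -0.04, 0, 0, 0, 0.0222], [0, 0.04, -0.08, 0, 0, 0, 0.0444], [0, 0.058, -0.1, 0, 0, 0, 0.0658], [0, 0.058, -0.1, 0, 0, 0, 0.0658], [0, 0.058, -0.1, 0, 0, 0, 0.0658], [0, 0.058, -0.1, 0, 0, 0, 0.0658]]]}}

```text
time: 4.2
eef_pos: [0.6094, -0.0867, 0.1196]
tcp_rot: [0.0, 0.367, 0.93, 0.0]
wrist_force: [0.7, -0.0, -1.6]
finger_gap: 0.0295
grip_force: 40.0
```

Run:
```python
from h import *
p,_=pose();s=observe();print(p,s['qd'].round(3)); c=grab('top')
W=cloud(c);z=W[...,2]
m=(z>p[2]-.012)&(z<p[2]+.018)&(W[...,0]>.5)&(W[...,1]<.05)
hsv=cv2.cvtColor(c['img'],cv2.COLOR_BGR2HSV); m&=(hsv[...,0]<14)&(hsv[...,1]>80)
print(m.sum(),W[m].mean(0) if m.any() else 0)
R=tool(ex);z0=.075
for x,z in((33,z0-.0135),(-65,z0-.0135)): print(x,row([*(lap+ex*x/1000)[:2],z],R))
cv2.imwrite('pics/w2.png',grab('wrist')['img'])
```

```text
[ 0.60941104 -0.08671826  0.11956367] [ 0.002  0.001  0.002 -0.001  0.001  0.012]
312 [ 0.62047074 -0.03649528  0.12406183]
33 (array([ 0.  , -0.11,  5.8 ]), array([ 0.  , -0.  ,  0.18]))
-65 (array([ 0.03, -9.91,  5.8 ]), array([ 0.  , -0.  ,  0.18]))
```

View pics/w2.png

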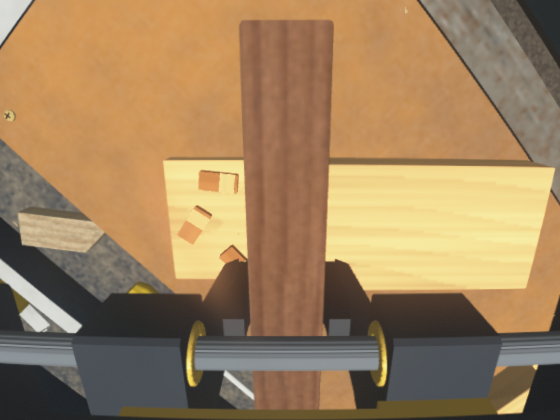

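The held block is square to the rail (left face at column 245), with the chips to its left at (218,182), (195,225) and (235,257). I'll check the chips' extents in rail coordinates from w1 before lowering.

Run:
```python
from h import *
c=pickle.load(open('w1.pkl','rb'))
P=onplane(c,[(206,120),(203,130),(175,130),(184,168),(191,192),(260,128),(226,220),(155,84),(129,177)],.018)-lap
print(np.c_[P@ex,P@ey].round(4)*1000)
```

```text
[[  2.8  30.7]
 [  3.2  21.7]
 [-19.6  12.2]
 [ -1.7 -16.8]
 [ 11.2 -35.5]
 [ 48.3  42.6]
 [ 50.3 -48.4]
 [-47.4  42.1]
 [-46.2 -44.5]]
```

Converted, 5.8 cm / 50 = 0.116, 5.4 cm / 50 = 0.108.

>>> {"op": "play_rows", "data": {"steps": [[[0, 0, -0.002, 0.05, 0, 0, 0], [0, 0, -0.002, 0.09, 0, 0, 0], [0, 0, -0.002, 0.108, 0, 0, 0], [0, 0, -0.002, 0.116, 0, 0, 0], [0, 0, -0.002, 0.116, 0, 0, 0]]]}}

```text
time: 4.8
eef_pos: [0.6085, -0.0878, 0.0618]
tcp_rot: [0.0, 0.368, 0.93, -0.0]
wrist_force: [-0.4, -0.1, -0.6]
finger_gap: 0.0299
grip_force: 40.0
```

Converted, -10 cm / 50 = -0.2, -9 cm / 50 = -0.18.

>>> {"op": "play_rows", "data": {"steps": [[[0, 0, -0.02, 0, 0, 0, 0], [0, 0, -0.04, 0, 0, 0, 0], [0, 0, -0.06, 0, 0, 0, 0], [0, 0, -0.08, 0, 0, 0, 0], [0, 0, -0.1, 0, 0, 0, 0], [0, 0, -0.12, 0, 0, 0, 0], [0, 0, -0.14, 0, 0, 0, 0], [0, 0, -0.16, 0, 0, 0, 0], [0, 0, -0.18, 0, 0, 0, 0], [0, 0, -0.2, 0, 0, 0, 0]]]}}

```text
time: 5.8
eef_pos: [0.5392, -0.1614, 0.0617]
tcp_rot: [0.0, 0.368, 0.93, -0.0]
wrist_force: [0.4, -0.0, -2.0]
finger_gap: 0.0297
grip_force: 40.0
```

Converted, -7 cm / 50 = -0.14, -5 cm / 50 = -0.1.

>>> {"op": "play_rows", "data": {"steps": [[[0, 0, 0, 0, 0, 0, 0], [0, 0, 0, -0.04, 0, 0, 0], [0, 0, 0, -0.1, 0, 0, 0], [0, 0, 0, -0.14, 0, 0, 0], [0, 0, 0, -0.14, 0, 0, 0]]]}}

```text
time: 6.3
eef_pos: [0.541, -0.1611, 0.1342]
tcp_rot: [0.003, 0.368, 0.93, -0.0]
wrist_force: [0.1, 0.3, -2.1]
finger_gap: 0.0298
grip_force: 40.0
```

Run:
```python
from h import *
p,_=pose();s=observe();print(p,s['finger_gap'],s['grip_force'])
c=grab('scene'); a=c['img'][230:400,280:520]; cv2.imwrite('pics/s3.png',cv2.resize(a,None,fx=3,fy=3))
R=tool(ex)
for x,z in((115,.13),(115,.077)): print(x,row([*(lap+ex*x/1000)[:2],z],R))
```

```text
[ 0.54095376 -0.1611295   0.13423414] 0.029784784825617285 39.99711359851062
115 (array([ 0.03, 18.23,  0.24]), array([0.03, 0.11, 0.04]))
115 (array([ 0.04, 18.22,  5.54]), array([0.03, 0.11, 0.04]))
```

View pics/s3.png

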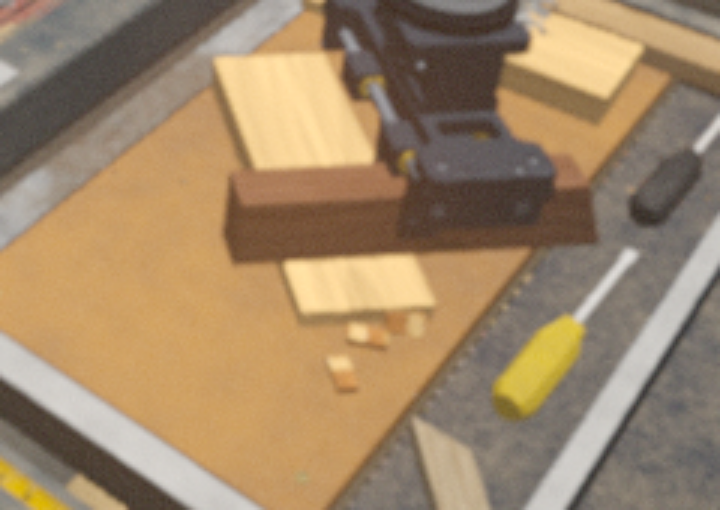

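All three chips are beyond the free end, at crop (342,372), (367,335) and (405,323). I'll check that the nearest one isn't leaning high while the block is still held.

Run:
```python
from h import *
for n in('top','scene','wrist'):
    c=grab(n); W=cloud(c); D=W-lap; x=D@ex;y=D@ey; z=W[...,2]
    for lo,hi in((-.10,-.075),(-.075,-.062),(-.062,-.053)):
        m=(x>lo)&(x<hi)&(abs(y)<.05)&(z<.035)&(z>.004)
        print(n,lo,m.sum(), np.percentile(z[m],[50,95,100]).round(4) if m.any() else '', y[m].min() if m.any() else '',y[m].max() if m.any() else '')
```

```text
top -0.1 0   
top -0.075 13 [0.0067 0.01   0.0104] -0.007258259624385951 0.017969864416968587
top -0.062 20 [0.006  0.0106 0.0107] -0.003071497802464682 0.0405441477606666
scene -0.1 49 [0.0055 0.0074 0.0082] 0.023028696445463324 0.03635456200898184
scene -0.075 51 [0.0056 0.0075 0.008 ] -0.034622174332045834 0.017167388328679208
scene -0.062 90 [0.0086 0.013  0.0146] -0.037106696657015936 0.014383369996846017
wrist -0.1 18 [0.0046 0.0053 0.0054] 0.022559991809939173 0.03323246961061502
wrist -0.075 0   
wrist -0.062 0
```

>>> {"op": "play_rows", "data": {"steps": [[[0, 0, 0.06, 0, 0, 0, 0], [0, 0, 0.14, 0, 0, 0, 0], [0, 0, 0.22, 0, 0, 0, 0], [0, 0, 0.3, 0, 0, 0, 0], [0, 0, 0.364, 0, 0, 0, 0], [0, 0, 0.364, 0, 0, 0, 0], [0, 0, 0.364, 0.05, 0, 0, 0], [0, 0, 0.364, 0.09, 0, 0, 0], [0, 0, 0.364, 0.1, 0, 0, 0], [0, 0, 0.364, 0.1, 0, 0, 0]]]}}

```text
time: 7.5
eef_pos: [0.6638, -0.0284, 0.0805]
tcp_rot: [-0.001, 0.369, 0.93, -0.0]
wrist_force: [-0.6, 0.2, -1.6]
finger_gap: 0.0293
grip_force: 40.0
```

Converted, 0.5 cm / 50 = 0.01, 0.3 cm / 50 = 0.006.

>>> {"op": "play_rows", "data": {"steps": [[[0, 0, 0, 0.006, 0, 0, 0], [0, 0, 0, 0.01, 0, 0, 0], [0, 0, 0, 0.01, 0, 0, 0]]]}}

```text
time: 7.8
eef_pos: [0.6645, -0.0283, 0.077]
tcp_rot: [0.0, 0.368, 0.93, 0.0]
wrist_force: [-0.1, -0.1, -3.2]
finger_gap: 0.0299
grip_force: 40.0
```

Converted, -7 cm / 50 = -0.14, -3 cm / 50 = -0.06.

>>> {"op": "play_rows", "data": {"steps": [[[0, 0, 0, 0.003, 0, 0, 0], [0, 0, 0, 0.003, 0, 0, 0], [1, 0, 0, 0.002, 0, 0, 0], [1, 0, 0, 0.002, 0, 0, 0], [1, 0, 0, 0.002, 0, 0, 0], [1, 0, 0, 0.002, 0, 0, 0], [1, 0, 0, 0.002, 0, 0, 0], [1, 0, 0, 0.002, 0, 0, 0], [1, 0, 0, -0.06, 0, 0, 0], [1, 0, 0, -0.14, 0, 0, 0]]]}}

```text
time: 8.8
eef_pos: [0.6635, -0.028, 0.1458]
tcp_rot: [-0.002, 0.368, 0.93, -0.0]
wrist_force: [0.2, -0.3, -0.0]
finger_gap: 0.0878
grip_force: 0.0
```

Converted, -18 cm / 50 = -0.36, -15 cm / 50 = -0.3.

>>> {"op": "play_rows", "data": {"steps": [[[1, 0, 0, -0.1, 0, 0, 0], [1, 0, 0, -0.2, 0, 0, 0], [1, 0, 0, -0.3, 0, 0, 0], [1, 0, 0, -0.36, 0, 0, 0], [1, 0, 0, -0.36, 0, 0, 0]]]}}

```text
time: 9.3
eef_pos: [0.6651, -0.0282, 0.3319]
tcp_rot: [0.004, 0.368, 0.93, 0.001]
wrist_force: [0.8, 0.9, 0.6]
finger_gap: 0.0877
grip_force: 0.0
```

Run:
```python
from h import *
s=observe();print(s['time'],pose()[0],s['joint_positions'].round(3))
c=grab('wrist');W=cloud(c)
D=W-lap;x=D@ex;z=W[...,2]
m=(z>.066)&(z<.1)&(W[...,0]>.5)&(W[...,1]<.1)&(x<.2)
print(m.sum(),cv2.minAreaRect((W[m][:,:2]*1000).astype(np.float32)),np.percentile(z[m],[5,50,95]))
# chisel from start images: butt rim pale mask, triangulate centroid of butt disc & rack-corner check
d=pickle.load(open('c0.pkl','rb'))
for n in('top','scene'):
    c=d[n];W=cloud(c);Z=W[...,2]
    m=(Z>.258)&(abs(W[...,0]-.537)<.03)&(abs(W[...,1]-.293)<.03)
    v,u=np.nonzero(m); (cx,cy),r=cv2.minEnclosingCircle(np.c_[u,v].astype(np.float32)); print(n,(cx,cy),r,onplane(c,[(cx,cy)],.265))
    P=W[(abs(Z-.071)<.005)&(abs(W[...,0]-.51)<.06)&(abs(W[...,1]-.35)<.12)]
    print(cv2.boxPoints(cv2.minAreaRect((P[:,:2]*1000).astype(np.float32))).round(1).tolist())
t=np.radians(14.4);rx=np.array([np.cos(t),np.sin(t)]);ry=np.array([-rx[1],rx[0]])
print('slot from rack', np.array([.5094,.3506])-.06*ry,'red',np.array([.5094,.3506])+.02*ry)
```

```text
9.3 [ 0.66505865 -0.02821914  0.33189732] [-0.218  0.617  0.859 -0.     1.656 -1.034]
5055 ((664.9091796875, -28.225936889648438), (30.108917236328125, 210.9734649658203), 46.85833740234375) [0.07705081 0.07835268 0.07962897]
top (218.0, 218.0) 7.280210018157959 [[0.53847485 0.29549038 0.265     ]]
[[454.70001220703125, 433.8999938964844], [501.79998779296875, 251.1999969482422], [564.0999755859375, 267.20001220703125], [517.0, 450.0]]
scene (235.0416717529297, 154.0) 6.041761875152588 [[0.53052667 0.28520233 0.265     ]]
[[451.70001220703125, 437.0], [498.6000061035156, 247.60000610351562], [567.0999755859375, 264.6000061035156], [520.0999755859375, 454.0]]
slot from rack [0.52432139 0.29248501] red [0.5044262  0.36997166]
```

Run:
```python
from h import *
c=read_camera('wrist'); M=np.array(c['mount']); print(M.round(3))
t=np.radians(14.4);rx=np.array([np.cos(t),np.sin(t),0]);ry=np.array([-rx[1],rx[0],0])
R=tool(rx)
# ray through center at height .265 for TCP z .40
T=np.eye(4);T[:3,:3]=R.as_matrix();T[:3,3]=[.535,.294,.40]
W=T@M; o=W[:3,3]; dd=W[:3,2]; print('centre hits',o+dd*(.25-o[2])/dd[2], 'tool x',R.apply([1,0,0]))
for p in([.535,.294,.42],[.56,.20,.42]): print(row(p,R))
```

```text
[[-0.001 -0.95  -0.312  0.081]
 [ 1.    -0.001 -0.001  0.   ]
 [ 0.    -0.312  0.95  -0.122]
 [ 0.     0.     0.     1.   ]]
centre hits [0.53703441 0.2859836  0.25      ] tool x [-0.24868989  0.96858316  0.        ]
(array([31.49, 14.61, -9.38]), array([-1.000e-02, -1.000e-02,  3.237e+01]))
(array([23.23,  9.47, -9.38]), array([-1.000e-02, -1.000e-02,  3.237e+01]))
```

Converted, 31.5 cm / 50 = 0.63, 27 cm / 50 = 0.54, 32.4 degrees / 360 = 0.09.

>>> {"op": "play_rows", "data": {"steps": [[[1, 0.06, 0.03, -0.08, 0, 0, 0.0167], [1, 0.14, 0.06, -0.16, 0, 0, 0.0333], [1, 0.22, 0.1, -0.176, 0, 0, 0.05], [1, 0.3, 0.14, -0.176, 0, 0, 0.0667], [1, 0.38, 0.18, -0.176, 0, 0, 0.0833], [1, 0.46, 0.22, -0.176, 0, 0, 0.09], [1, 0.54, 0.26, -0.176, 0, 0, 0.09], [1, 0.63, 0.292, -0.176, 0, 0, 0.09], [1, 0.63, 0.292, -0.176, 0, 0, 0.09], [1, 0.63, 0.292, -0.176, 0, 0, 0.09]]]}}

```text
time: 10.4
eef_pos: [0.5346, 0.2944, 0.413]
tcp_rot: [-0.001, 0.612, 0.79, -0.001]
wrist_force: [0.1, -0.4, -0.9]
finger_gap: 0.0878
grip_force: 0.0
```

>>> {"op": "play_rows", "data": {"steps": [[[1, 0, 0, 0, 0, 0, 0], [1, 0, 0, 0, 0, 0, 0]]]}}

```text
time: 10.6
eef_pos: [0.5356, 0.2927, 0.414]
tcp_rot: [-0.0, 0.614, 0.789, -0.001]
wrist_force: [-0.0, -0.4, -0.3]
finger_gap: 0.0884
grip_force: 0.0
```

```bash
cat > ch.py <<'E'
from h import *
s=observe();print(s['time'],pose()[0],s['joint_positions'].round(3))
c=grab('wrist');W=cloud(c);pickle.dump(c,open('w4.pkl','wb'));cv2.imwrite('pics/w4.png',c['img'])
Z=W[...,2]
near=(abs(W[...,0]-.535)<.045)&(abs(W[...,1]-.294)<.045)
for lo,hi in((.256,.275),(.235,.256),(.2,.23)):
    m=near&(Z>lo)&(Z<hi)
    if m.sum()<10: continue
    k,L,st,ce=cv2.connectedComponentsWithStats(m.astype(np.uint8)); i=1+st[1:,4].argmax()
    v,u=np.nonzero(L==i);P=W[L==i]
    (cx,cy),r=cv2.minEnclosingCircle((P[:,:2]*1000).astype(np.float32))
    print(lo,len(P),st[i],'circle',round(cx,1),round(cy,1),round(r,1),'z',np.median(P[:,2]),P[:,2].max(),'pxctr',onplane(c,[ce[i]],.265))
m=(abs(Z-.07)<.006)&(abs(W[...,0]-.51)<.07)&(abs(W[...,1]-.35)<.13)
P=W[m];print(len(P),cv2.minAreaRect((P[:,:2]*1000).astype(np.float32)),np.median(P[:,2]))
E
python3 ch.py
```

```text
10.6 [0.53561479 0.29274695 0.41404996] [ 0.309  0.481  0.867 -0.     1.794  0.06 ]
0.256 824 [277 183  34  32 824] circle 540.9 296.6 14.1 z 0.2615766954217974 0.26395804539833945 pxctr [[0.54041023 0.29830349 0.265     ]]
0.235 205 [276 178  36  33 205] circle 540.9 296.0 15.3 z 0.2522861269041713 0.255945580846209 pxctr [[0.53507769 0.30773084 0.265     ]]
0.2 162 [276 171  26  18 162] circle 536.6 296.8 12.8 z 0.21032550000008948 0.22902848163853784 pxctr [[0.52975941 0.31461486 0.265     ]]
4936 ((511.3309020996094, 349.7400207519531), (64.64793395996094, 189.20260620117188), 14.507096290588379) 0.06832126873101019
```

View pics/w4.png

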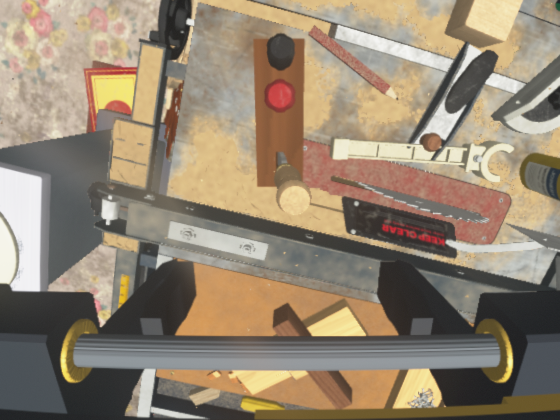

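The view shows the chisel butt at (293,197), with its shank leaning up-left to the slot at (283,165); the red driver is at (280,95) and the black one at (280,50). The chisel leans about 4° along rack +x, so I'll tilt the tool to match.

```bash
cat >> h.py <<'E'
t=np.radians(14.5);rx=np.array([np.cos(t),np.sin(t),0]);ry=np.array([-rx[1],rx[0],0])
E
python3 - <<'E'
from h import *
a=np.radians(4);ax=np.sin(a)*rx+np.cos(a)*np.array([0,0,1])
R=tool(rx,-ax); g=np.array([.5375,.2958,.235])
print(row(g+ax*.08,R),row(g,R))
E
```

```text
(array([0.24, 0.82, 9.95]), array([ 3.96, -0.  , -0.23])) (array([ 0.24,  0.27, 17.93]), array([ 3.96, -0.  , -0.23]))
```

Converted, 17.9 cm / 50 = 0.358, 16 cm / 50 = 0.32, 4 degrees / 360 = 0.0111.

>>> {"op": "play_rows", "data": {"steps": [[[1, 0.004, 0.016, 0.08, 0.0111, 0, -0.0006], [1, 0.004, 0.016, 0.16, 0.0111, 0, -0.0006], [1, 0.004, 0.016, 0.2, 0.0111, 0, -0.0006], [1, 0.004, 0.013, 0.24, 0.0111, 0, -0.0006], [1, 0.004, 0.01, 0.28, 0.0111, 0, -0.0006], [1, 0.004, 0.008, 0.32, 0.0111, 0, -0.0006], [1, 0.004, 0.006, 0.358, 0.0111, 0, -0.0006], [1, 0.004, 0.006, 0.358, 0.0111, 0, -0.0006], [1, 0.004, 0.006, 0.358, 0.0111, 0, -0.0006]]]}}

```text
time: 11.55
eef_pos: [0.5377, 0.2962, 0.2363]
tcp_rot: [-0.021, 0.612, 0.79, -0.027]
wrist_force: [0.7, -0.4, 0.3]
finger_gap: 0.088
grip_force: 0.0
```

Run:
```python
from h import *
p,R=pose();print(p,R.as_matrix()[:,2]); c=grab('scene');s=observe();print(s['wrist_force'])
cv2.imwrite('pics/s5.png',cv2.resize(c['img'][60:280,120:340],None,fx=2.6,fy=2.6))
```

```text
[0.53772228 0.29621392 0.23628654] [-0.06727167 -0.01730316 -0.99758464]
[-0.52226352 -0.15858244 -0.73165323]
```

View pics/s5.png

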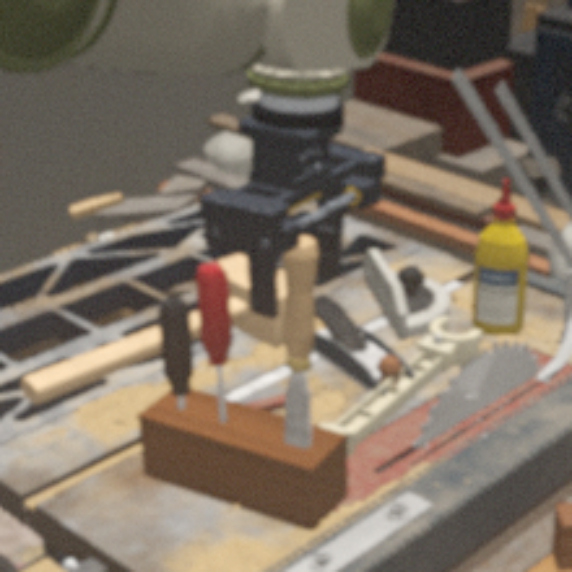

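The fingers straddle the handle (crop (300,260)), clear of the drivers. Closing now.

>>> {"op": "play_rows", "data": {"steps": [[[0, 0, 0, 0, 0, 0, 0], [0, 0, 0, 0, 0, 0, 0], [0, 0, 0, 0, 0, 0, 0], [0, 0, 0, 0, 0, 0, 0], [0, 0, 0, 0, 0, 0, 0], [0, 0, 0, 0, 0, 0, 0], [0, 0, 0, 0, 0, 0, 0], [0, 0, 0, 0, 0, 0, 0], [0, 0, 0, 0, 0, 0, 0], [0, 0, 0, 0, 0, 0, 0]]], "newtons": 60}}

```text
time: 12.6
eef_pos: [0.5374, 0.2967, 0.2357]
tcp_rot: [-0.021, 0.611, 0.791, -0.027]
wrist_force: [1.3, 1.2, -0.9]
finger_gap: 0.0304
grip_force: 60.0
```

Converted, -14 cm / 50 = -0.28, -11 cm / 50 = -0.22.

>>> {"op": "play_rows", "data": {"steps": [[[0, 0, 0, -0.02, 0, 0, 0], [0, 0, 0, -0.04, 0, 0, 0], [0, 0, 0, -0.06, 0, 0, 0], [0, 0, 0, -0.09, 0, 0, 0], [0, 0, 0, -0.12, 0, 0, 0], [0, 0, 0, -0.16, 0, 0, 0], [0, 0, 0, -0.22, 0, 0, 0], [0, 0, 0, -0.28, 0, 0, 0], [0, 0, 0, -0.28, 0, 0, 0], [0, 0, 0, -0.28, 0, 0, 0]]]}}

```text
time: 13.6
eef_pos: [0.5466, 0.2991, 0.375]
tcp_rot: [-0.022, 0.611, 0.791, -0.028]
wrist_force: [-0.1, -0.5, -3.0]
finger_gap: 0.0305
grip_force: 60.0
```

Run:
```python
from h import *
p,R=pose();s=observe();print(p,s['joint_positions'].round(3),R.as_matrix()[:,2])
c=grab('scene');W=cloud(c)
D=W-p; z=R.as_matrix()[:,2]
al=D@z; pe=np.linalg.norm(D-al[...,None]*z,axis=-1)
m=(pe<.05)&(al>.03)&(al<.3)&(W[...,2]>.085); P=D[m]@R.as_matrix()
for a in np.arange(.03,.26,.02):
    q=P[abs(P[:,2]-a)<.01]; 
    if len(q): print(round(a,2),len(q),q[:,:2].mean(0).round(4),np.ptp(q[:,:2],axis=0).round(3))
print('max along',np.sort(P[:,2])[-5:])
f=lap+np.array([0,0,.05])
for th in(0,45):
    t=np.radians(th);zd=np.sin(t)*ex-np.cos(t)*np.array([0,0,1]); Rf=tool(ex,zd)
    print(th,'tcp at',lap+[0,0,.06]-zd*.222,row(lap+[0,0,.06]-zd*.222,Rf),Rf.as_matrix().round(2).tolist())
```

```text
[0.54662057 0.29907868 0.37503222] [0.311 0.549 0.862 0.004 1.801 0.058] [-0.06790881 -0.01755733 -0.99753703]
0.03 60 [-0.0072 -0.0081] [0.027 0.018]
0.05 121 [-0.0074 -0.0091] [0.025 0.021]
0.07 92 [-0.0067 -0.0078] [0.024 0.021]
0.09 78 [-0.0054 -0.0052] [0.022 0.021]
0.11 79 [-0.0033 -0.0016] [0.024 0.012]
0.13 90 [-0.0036 -0.0018] [0.026 0.01 ]
0.15 92 [-0.0038 -0.0019] [0.026 0.012]
0.17 90 [-0.0039 -0.0016] [0.026 0.013]
0.19 80 [-0.0027 -0.0017] [0.025 0.007]
0.21 74 [-0.003  -0.0019] [0.026 0.007]
0.23 29 [-0.0029 -0.002 ] [0.025 0.007]
max along [0.22542386 0.22632831 0.2271455  0.22771866 0.22825423]
0 tcp at [ 0.586  -0.1115  0.282 ] (array([-40.73,  -5.82,   9.65]), array([ -4.03,  -1.16, -32.16])) [[-0.73, 0.69, 0.0], [0.69, 0.73, 0.0], [0.0, 0.0, -1.0]]
45 tcp at [ 0.47844155 -0.225838    0.21697771] (array([-49.09, -18.61,  17.09]), array([-47.81,  11.58, -31.07])) [[-0.73, 0.48, 0.48], [0.69, 0.52, 0.52], [-0.0, 0.71, -0.71]]
```

Run:
```python
from h import *
print(row([.475,-.23,.38],tool(ex)))
```

```text
(array([-49.4 , -20.22,   0.87]), array([ -4.03,  -1.16, -32.16]))
```

Converted, -38 cm / 50 = -0.76, -35 cm / 50 = -0.7, -32 degrees / 360 = -0.0889.

>>> {"op": "play_rows", "data": {"steps": [[[0, -0.06, -0.024, 0, 0, 0, 0], [0, -0.14, -0.058, 0, 0, 0, 0], [0, -0.22, -0.09, 0, 0, 0, 0], [0, -0.3, -0.124, 0, -0.0028, -0.0008, -0.0222], [0, -0.38, -0.156, 0, -0.0056, -0.0014, -0.0389], [0, -0.46, -0.188, 0.004, -0.0083, -0.0022, -0.0556], [0, -0.54, -0.22, 0.008, -0.0111, -0.0031, -0.0722], [0, -0.62, -0.254, 0.01, -0.0111, -0.0031, -0.0889], [0, -0.7, -0.286, 0.012, -0.0111, -0.0031, -0.0889], [0, -0.76, -0.31, 0.014, -0.0111, -0.0031, -0.0889]]]}}

```text
time: 14.65
eef_pos: [0.4911, -0.1097, 0.3777]
tcp_rot: [-0.001, 0.37, 0.929, 0.001]
wrist_force: [1.4, 0.6, -2.9]
finger_gap: 0.0302
grip_force: 60.0
```

Run:
```python
from h import *
s=observe();print(pose()[0],s['grip_force'],s['joint_positions'].round(3),row([.475,-.23,.38],tool(ex)))
```

```text
[ 0.49110288 -0.10969222  0.37768324] 59.95767996646464 [-4.540e-01  2.100e-01  1.331e+00  1.000e-03  1.603e+00 -1.266e+00] (array([-7.11, -9.84, -0.26]), array([ 0.04, -0.15, -0.23]))
```

Converted, -9.8 cm / 50 = -0.196, -7 cm / 50 = -0.14, -45 degrees / 360 = -0.125.

>>> {"op": "play_rows", "data": {"steps": [[[0, -0.04, -0.06, 0, 0, 0, 0], [0, -0.09, -0.12, 0, -0.0139, 0, 0], [0, -0.14, -0.196, 0, -0.0333, 0, 0], [0, -0.14, -0.196, 0, -0.05, 0, 0], [0, -0.14, -0.196, 0, -0.0667, 0, 0], [0, -0.14, -0.196, 0, -0.0833, 0, 0], [0, -0.14, -0.196, 0, -0.1, 0, 0], [0, -0.14, -0.196, 0, -0.1139, 0, 0], [0, -0.14, -0.196, 0, -0.125, 0, 0], [0, -0.14, -0.196, 0, -0.125, 0, 0]]]}}

```text
time: 15.65
eef_pos: [0.4749, -0.2273, 0.3768]
tcp_rot: [0.14, 0.343, 0.857, 0.357]
wrist_force: [-0.1, 0.6, -3.6]
finger_gap: 0.0306
grip_force: 60.0
```

```bash
cat > fin.py <<'E'
from h import *
p,R=pose();s=observe();M=R.as_matrix();e=p+M[:,2]*.227
print(p,s['grip_force'],s['joint_positions'].round(3),'z',M[:,2].round(3),'edge rail',((e-lap)@ex).round(4),((e-lap)@ey).round(4),e[2].round(4))
t=np.radians(45);zd=np.sin(t)*ex-np.cos(t)*np.array([0,0,1])
print(row(lap+[0,0,.053]-zd*.227,tool(ex,zd)))
E
python3 fin.py
```

```text
[ 0.47491136 -0.2272795   0.37676613] 59.95783757418394 [-0.989  0.229  1.479  0.763  1.638 -1.826] z [ 0.486  0.516 -0.705] edge rail 0.0005 0.0016 0.2167
(array([ -0.24, -11.58,  11.51]), array([ 0.16, -0.  , -0.4 ]))
```

Converted, -10.5 cm / 50 = -0.21, -9.5 cm / 50 = -0.19.

>>> {"op": "play_rows", "data": {"steps": [[[0, 0, -0.04, 0.04, 0, 0, 0], [0, -0.002, -0.08, 0.08, 0, 0, 0], [0, -0.002, -0.12, 0.12, 0, 0, 0], [0, -0.004, -0.16, 0.16, 0, 0, 0], [0, -0.004, -0.19, 0.19, 0, 0, 0], [0, -0.004, -0.21, 0.21, 0, 0, 0], [0, -0.004, -0.21, 0.21, 0, 0, 0]]]}}

```text
time: 16.35
eef_pos: [0.4771, -0.2275, 0.229]
tcp_rot: [0.14, 0.342, 0.858, 0.357]
wrist_force: [0.2, 0.1, -2.1]
finger_gap: 0.0309
grip_force: 60.0
```

```bash
python3 fin.py
python3 - <<'E'
from h import *
c=grab('scene'); W=cloud(c); D=W-lap; x=D@ex;y=D@ey;z=W[...,2]
p,R=pose();M=R.as_matrix();Q=(W-p)@M
m=(abs(Q[...,0])<.025)&(abs(Q[...,1])<.025)&(Q[...,2]>.1)&(Q[...,2]<.25)
q=Q[m]; print(len(q),'tip along',np.sort(q[:,2])[-6:].round(4),'tip rail xyz',[a[m][q[:,2]>.215].mean().round(4) for a in(x,y,z)])
cv2.imwrite('pics/s6.png',cv2.resize(c['img'][190:400,280:520],None,fx=3,fy=2.8))
E
```

```text
[ 0.47708262 -0.22752604  0.22898638] 59.957779766991735 [-0.985  0.368  1.695  0.778  1.379 -2.074] z [ 0.485  0.516 -0.706] edge rail 0.0016 -0.0 0.0687
(array([ 0.01, -1.19,  1.  ]), array([ 0.07, -0.04, -0.22]))
117 tip along [0.2188 0.2212 0.2224 0.2245 0.2256 0.227 ] tip rail xyz [np.float64(-0.0043), np.float64(0.0016), np.float64(0.0732)]
```

View pics/s6.png

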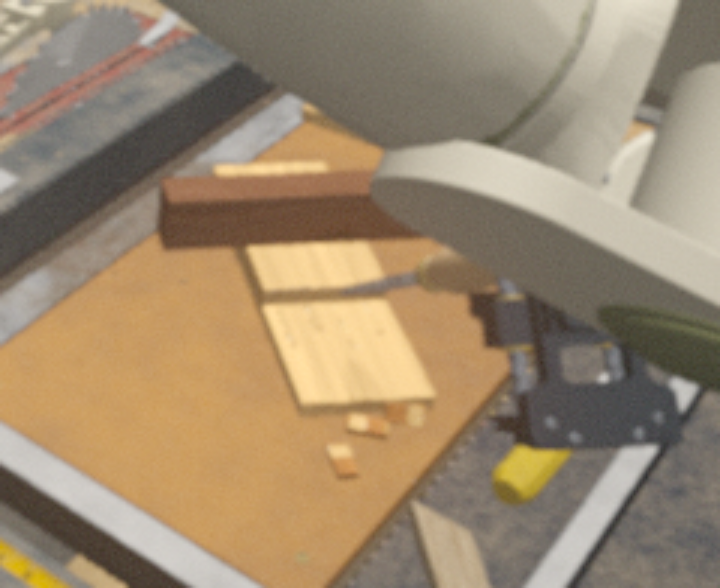

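The chisel is tilted over the lap with its edge near crop (345,290). The lap is clear, the chips are on the table and the block stands on the rail. I'll lower a last 1.5 cm and settle.

Converted, -1.1 cm / 50 = -0.022, 1 cm / 50 = 0.02.

>>> {"op": "play_rows", "data": {"steps": [[[0, 0, -0.01, 0.01, 0, 0, 0], [0, 0, -0.022, 0.02, 0, 0, 0], [0, 0, -0.022, 0.02, 0, 0, 0], [0, 0, -0.022, 0.02, 0, 0, 0], [0, 0, -0.022, 0.02, 0, 0, 0], [0, 0, -0.022, 0.02, 0, 0, 0], [0, 0, -0.022, 0.02, 0, 0, 0]]]}}

```text
time: 17.1
eef_pos: [0.477, -0.2287, 0.2158]
tcp_rot: [0.142, 0.342, 0.858, 0.356]
wrist_force: [-0.4, -0.6, -1.8]
finger_gap: 0.0306
grip_force: 60.0
```

```bash
python3 fin.py; python3 -c "
from plant import job; print(job.finish_job())"
```

```text
[ 0.47695151 -0.22873965  0.21582483] 59.95793969370425 [-0.988  0.386  1.709  0.784  1.355 -2.101] z [ 0.487  0.514 -0.706] edge rail 0.0007 -0.0015 0.0556
(array([ 0.09, -0.19,  0.13]), array([ 0.1 ,  0.14, -0.1 ]))
the job is handed in; nothing more can be done
None
```

I handed the job in at about 17 s, with no verdict returned: the three chips are wiped off the lap, the block stands on the full-thickness part of the rail, and the chisel is held at about 45° with its edge about 40 mm above the lap's centre.

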